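# Turn the crosswise tote so that it stacks on the full one

### The job

The empty tote was left lying crosswise on the tote full of sauce jars. Turn it round on top so that it stacks instead of nesting - its dipped end over the high end of the tote below - and sits level inside the rim on all four stacking pillars, without ever coming down on the jars; once it is down and you have let go of it, press firmly on the middle of its floor to feel that it stands solid. Leave the full tote where it is and do not knock the other things about.

Things in the scene. Friction and masses are not known exactly. Their poses are not given: they have to be found in the camera images.
- lower_mid (a point): centre of the full stack-nest tote on the counter (slate-blue plastic, 280 x 190 mm over the rim, 80 mm high, 1.6 kg with its jars), 40 mm above its underside. x along its length towards its dipped end, z up. Both totes are the same moulding. Same way round they nest; end for end (dips at opposite ends) the upper stands on the lower's pillars
- lower_dip (a point): sill of the lower tote's dipped end, 128 mm along x from its centre, 46 mm above its underside; the dip in this end wall is 100 mm wide, and the other end (-x) is full height
- lower: the full tote; origin at the centre of its underside, axes as above. Walls lean out from 236 x 146 mm at the underside to the rim; walls and floor 4 mm thick. The rim flange is 16 mm wide, 10 mm deep, its flat top 80 mm up, and frames an opening of 248 x 158 mm
- lower_seat (a point): top of one of the four hollow pillars folded inward from the long walls: flat stacking seats 28 mm wide, 70 mm above the underside, 10 mm below the rim top, at x = -22 and x = +54 mm on both sides. Outside, each pillar is an open groove, so a tote lying the same way round passes down over it; an upper tote turned end for end stands on the seats with 6 mm play each way
- jars: ten small glass sauce jars with lids (40 mm across, 40 mm high) packed on the floor of the lower tote and held there; lids 44 mm above the tote's underside. Origin: centre of the tote's inner floor
- upper_mid (a point): centre of the empty tote (same moulding, about 0.45 kg), 40 mm above its underside; x towards its own dipped end, z up. At first it lies crosswise on the lower tote's rim, underside 80 mm up, and slides on it when pushed. Correctly stacked, this point is 70 mm above the lower tote's centre and its x points opposite to the lower tote's x
- upper_floor (a point): centre of the top of the upper tote's inner floor, 4 mm above its underside, 76 mm below its rim top. Inside at floor height: long walls at y = +-69 mm (+-79 at the rim), pillars' inner faces at y = +-41 mm (+-50 at their tops), x = -41 to -3 and +35 to +73 mm, tapering to 28 mm wide; end walls at x = +-114 mm. Same axes as the tote
- upper_dip (a point): sill of the upper tote's dipped end: 128 mm along its x from its centre, 46 mm above its underside
- upper: the empty tote; origin at the centre of its underside, axes as for its centre point
- spare_jar: bystander: a spare lidded glass sauce jar, 40 mm across, 40 mm high; origin at the centre of its underside
- dredger: bystander: an aluminium salt dredger, 66 mm across, 70 mm high; origin at the centre of its underside
- ramekin: bystander: a white ceramic ramekin, 82 mm across, 42 mm high; origin at the centre of its underside
- squeezy: bystander: a squeeze sauce bottle, 62 mm across, 190 mm high; origin at the centre of its underside
- mayo: bystander: a jar, 68 mm across, 150 mm high; origin at the centre of its underside
- scoop: bystander: a steel chip scoop lying with its handle along its +x, about 290 x 130 mm, 65 mm high; origin at the centre of its underside
- tongs: bystander: steel tongs lying flat, about 250 mm long, 12 mm high; origin at the centre of its underside

How it is judged (in metres and radians):
On the way, in this order (a step that is already met when the one before it is completed fails the run):
1. the empty tote sits inside the rim on all four stacking pillars, dips at opposite ends, with the robot clear of it (z of upper_mid in the frame of lower_mid between 0.066 and 0.0735 m and x of upper_mid in the frame of lower_mid between -0.008 and 0.008 m and y of upper_mid in the frame of lower_mid between -0.008 and 0.008 m and x of upper_dip in the frame of lower_mid below -0.1 m and angle between the x axis of lower_mid and the x axis of upper_mid, either way round below 0.07 rad and angle between upper_mid's own z axis and vertical below 0.03 rad and contact force between each of the arm, the fingers and upper below 0.5 N), for 0.2 s.
2. it is pressed down on and stays seated (z of upper_mid in the frame of lower_mid between 0.066 and 0.0735 m and x of upper_mid in the frame of lower_mid between -0.008 and 0.008 m and y of upper_mid in the frame of lower_mid between -0.008 and 0.008 m and x of upper_dip in the frame of lower_mid below -0.1 m and angle between the x axis of lower_mid and the x axis of upper_mid, either way round below 0.07 rad and angle between upper_mid's own z axis and vertical below 0.03 rad and contact force between the fingers and upper above 4 N), for 0.1 s.
At the end, for the whole second after the job is handed in: The upper tote rests level (within 0.03 rad) on the lower tote's pillars, its centre 66 to 73.5 mm above the lower one's centre and within 8 mm of it along and across, lengthwise axes within 0.07 rad, dipped ends at opposite ends, at rest; the lower tote stands upright within 50 mm of where it was (z of upper_mid in the frame of lower_mid between 0.066 and 0.0735 m and x of upper_mid in the frame of lower_mid between -0.008 and 0.008 m and y of upper_mid in the frame of lower_mid between -0.008 and 0.008 m and x of upper_dip in the frame of lower_mid below -0.1 m and angle between the x axis of lower_mid and the x axis of upper_mid, either way round below 0.07 rad and angle between each of upper_mid, lower_mid's own z axis and vertical below 0.03 rad and linear speed of upper below 0.01 m/s and distance of lower_mid from where it was at the start of the episode below 0.05 m); the robot touches nothing.
It fails at once if the upper tote bears on the jars (contact force between upper and jars above 2.5 N).
It fails at once if the full tote is shoved more than 60 mm (distance of lower from where it was at the start of the episode above 0.06 m).
It fails at once if a bystander is knocked about (moved more than 60 mm) (distance of any of spare_jar, dredger, ramekin, squeezy, mayo, scoop, tongs from where it was at the start of the episode above 0.06 m).
It also fails if it takes over 61 s, if anything falls off the work surface, if the arm or the gripper's body presses on something with over 40 N, if the wrist force passes 120 N, or if a joint passes its speed limit or range.

### The arm

A 6-joint arm with a two-finger parallel gripper is mounted at the origin on the work surface. World frame = base frame: x ahead of the robot, y to its left, z up, the work surface at z = 0. Lengths are in m, angles in degrees, forces in N, time in s.
With the tool pointing down it reaches from about 0.35 to 0.875 m from the base axis. Payload 4.2 kg.
Tool frame: the origin (TCP) lies at the very end of the fingers, on their centre line; the grasp point (between the pads) lies 19 mm behind it (r.hold_point_z is the distance from the TCP to the grasp point, in m); z points along the fingers, y is the direction in which the jaws open and shut (so a half turn about z gives the same grasp; the last joint's range is limited). The gripper opens to 87 mm and grips with 3 to 60 N. Pads are 19 mm wide; open, the fingers measure 117 mm over their backs; the gripper's body (75 mm by 190 mm) begins 51 mm behind the grasp point.
Start: joints at [-55.543, 22.042, 0.453, 0, -68.411, -14.817], TCP at [0.21, -0.589, 0.223] pointing down, gripper open.
Joint ranges: [-179.83, 179.83], [-69.29, 118.12], [-61.27, 80.66], [-181.25, 117.63], [-171.15, -9.14], [-177.46, 177.46]. Speed limits (degrees/s): [159.86, 159.86, 180, 180, 180, 180].

### API

Orientations are given as a 3x3 rotation matrix whose columns are the frame's x, y, z axes.
In Python, from station import r, cams, ticket gives the robot as it stands.
- The arm moves only by the tool drive_tool, never from a script. Its argument "deltas" is a list of rows, each an object of numbers: "dx", "dy", "dz": the shift along the tool's x, y, z in m; "wx", "wy", "wz": the turn, a rotation vector about the tool's x, y, z in degrees. A call has 1 to 20 rows; each row is the pose to reach, as a shift and turn from the pose commanded when the call began, along the tool's axes at that moment; what a row does not reach only later rows make up. A row lasts 1/10 s, in which the tool goes at most 50 mm and 8.59 degrees, less where a joint would pass 70% of its speed; a pose out of reach is approached as far as the arm can. A call with a gripper value outside its range is refused whole. "gripper" is the opening, from 0 (shut) to 1 (fully open), set as the call begins (left out, the last holds). The fingers move at their own pace and stop on an object; the grip force is fixed at half the most. Time passes only in rows, so rows that repeat a pose let the fingers close. It gives the time, the measured TCP pose, the force and the opening at its end, in the units of the state.
- r.sense(): the state, without advancing time (a new reading comes with each control period).
- cams.capture(name): name is "side" or "top"; returns the picture (480x640x3 uint8, red, green, blue); there is no depth.
- cams.camera_model(name): a dict with "intrinsics" (3x3 intrinsics, pixels), "distortion" ([k1, k2, p1, p2, k3] as OpenCV has them; the pictures are not rectified), "extrinsics" (4x4, takes a point from world to camera coordinates). Camera axes: x right, y down, z forward; pixel columns grow to the right and rows downward; lengths in m; the calibration is good to about 2 mm. A picture is of the moment at which its call begins. camera_model takes no time and is no camera call.
- ticket.finish_job(): hands the job in, once; it reports no verdict.
The state is a dict: "time_s": time; "joints": joint angles; "joint_velocities": joint speeds; "effort": joint torques, N m; "tcp_pos": TCP position; "ee_rot": TCP orientation; "wrist_force": force on the tool from outside, world axes, zero at the start; "moment": the same for the moment, N m; "gripper_width": opening from 0.0 (shut) to 1.0 (fully open).
Only numpy, scipy, OpenCV 4.12 (cv2) and the standard library are available. Lean on these libraries where they do the work, as an engineer would, in place of code of your own. Each camera call takes 0.05 s, during which the arm holds its last target.

## Working session

There is one attempt and no reset: what is moved stays moved. The work goes in short steps, Python scripts to look and compute and a tool call to move; the robot and the scene stay as the last step left them, time stands still between calls to the robot, and variables do not carry over. Pictures are saved under pics/ and viewed, and the job is handed in when it is done.

Besides the shell and the picture viewer there is one more tool, called after ">>>" as name(argument=value, ...) on one line, values as JSON. drive_tool: Moves the arm, as the interface text tells. Its arguments: {"type":"object","properties":{"deltas":{"type":"array","items":{"type":"object","properties":{"dx":{"type":"number"},"dy":{"type":"number"},"dz":{"type":"number"},"wx":{"type":"number"},"wy":{"type":"number"},"wz":{"type":"number"}}}},"gripper":{"type":"number"}},"required":["deltas"]}

```bash
ls; mkdir -p pics
python3 - <<'E'
from station import r,cams,ticket
import cv2,json
for n in("top","side"):
    im=cams.capture(n); cv2.imwrite(f"pics/{n}0.png",im[:,:,::-1])
    m=cams.camera_model(n); print(n,m)
print(r.sense(),r.hold_point_z)
E
```

```text
pics
top {'intrinsics': array([[576.55520321,   0.        , 319.91508267],
       [  0.        , 576.55520321, 232.15926861],
       [  0.        ,   0.        ,   1.        ]]), 'distortion': array([0.04027253, 0.        , 0.        , 0.        , 0.        ]), 'extrinsics': array([[-2.68794016e-04, -9.99962118e-01, -8.70006001e-03,
         2.37398758e-03],
       [-9.97404438e-01,  8.94509638e-04, -7.19971363e-02,
         5.38049716e-01],
       [ 7.20021912e-02,  8.65812607e-03, -9.97366894e-01,
         1.73511274e+00],
       [ 0.00000000e+00,  0.00000000e+00,  0.00000000e+00,
         1.00000000e+00]])}
side {'intrinsics': array([[474.47199361,   0.        , 325.90835817],
       [  0.        , 474.47199361, 242.04957277],
       [  0.        ,   0.        ,   1.        ]]), 'distortion': array([-0.07748352,  0.        ,  0.        ,  0.        ,  0.        ]), 'extrinsics': array([[-0.82972856, -0.55783844,  0.01915163,  0.42615543],
       [-0.41641778,  0.5958024 , -0.68674284,  0.29467165],
       [ 0.37168097, -0.57778523, -0.72664812,  0.96204999],
       [ 0.        ,  0.        ,  0.        ,  1.        ]])}
{'time_s': 0.1, 'joints': array([-5.55426542e+01,  2.20882267e+01,  3.87785890e-01, -2.47381953e-02,
       -6.84101163e+01, -1.48144412e+01]), 'joint_velocities': array([ 0.09524125, -0.05804353,  0.13517652, -0.01429276,  0.02095301,
        0.03141378]), 'effort': array([-3.16045771e-04, -3.91688383e+01,  1.87934893e+01,  4.23188657e+00,
        1.34717056e-02, -7.69988242e-05]), 'tcp_pos': array([ 0.20991428, -0.588133  ,  0.22155198]), 'ee_rot': array([[-9.41859477e-01, -3.36006170e-01, -7.60694315e-04],
       [-3.36007014e-01,  9.41857728e-01,  1.81815716e-03],
       [ 1.05553796e-04,  1.96804718e-03, -9.99998058e-01]]), 'wrist_force': array([-0.67505984, -0.64017956,  0.56480901]), 'moment': array([-0.00933604, -0.01295041, -0.00658116]), 'gripper_width': 1.0019444992596918} 0.0187
```

View pics/top0.png

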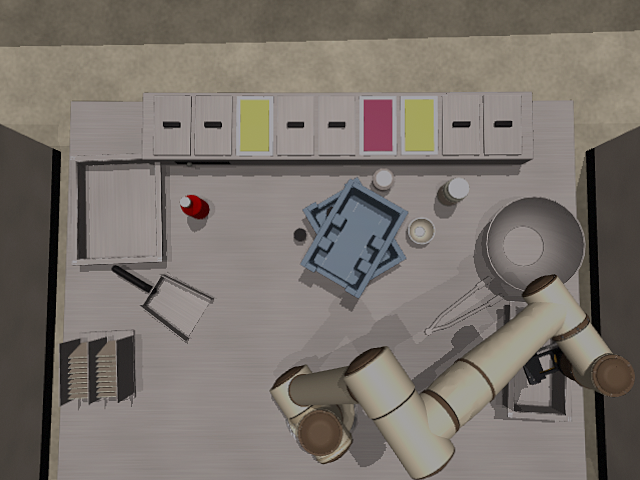

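View pics/side0.png

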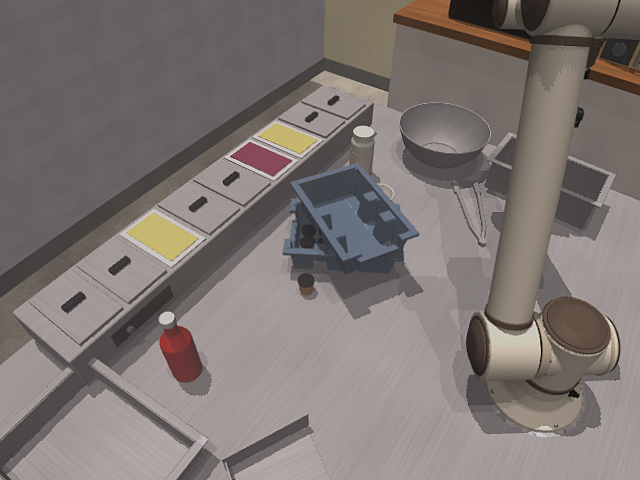

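Run:
```python
import cv2
a=cv2.imread("pics/top0.png")[165:310,285:455]; cv2.imwrite("pics/top0z.png",cv2.resize(a,None,fx=4.1,fy=4.1,interpolation=2))
a=cv2.imread("pics/side0.png")[150:300,270:430]; cv2.imwrite("pics/side0z.png",cv2.resize(a,None,fx=4,fy=4,interpolation=2))
```

```text
(no output)
```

View pics/top0z.png

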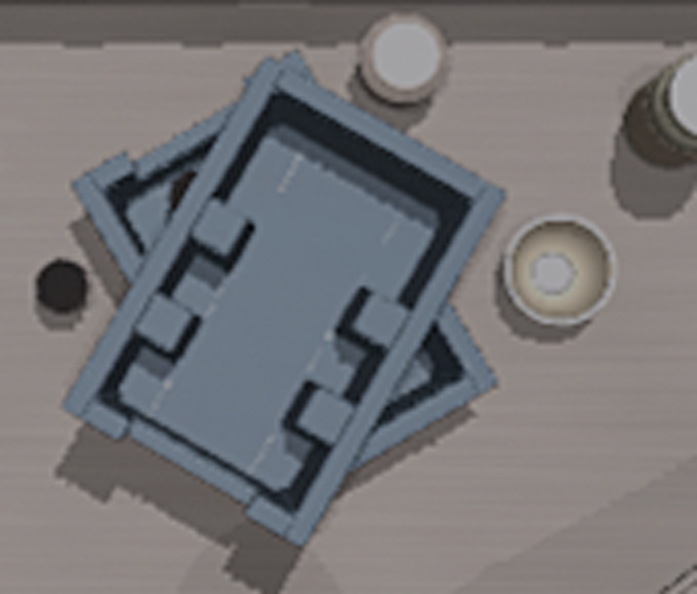

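View pics/side0z.png

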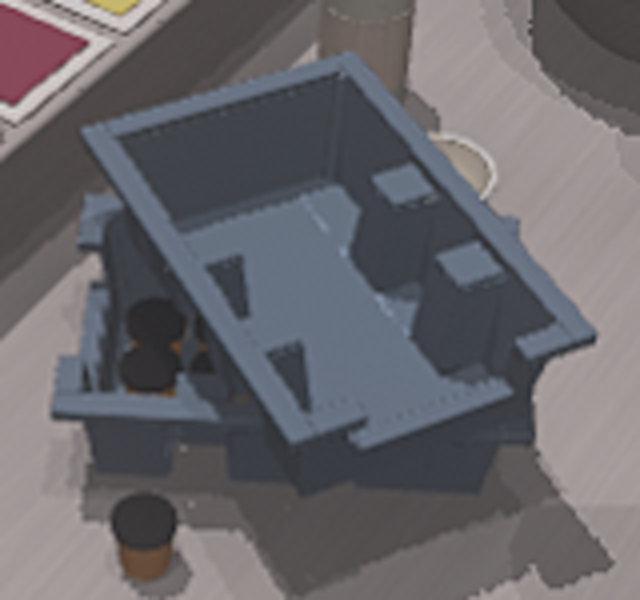

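```bash
cat > h.py <<'E'
from station import r,cams,ticket
import cv2,numpy as np
def ray(n,px,z):
    m=cams.camera_model(n);K=m["intrinsics"];T=m["extrinsics"]
    u=cv2.undistortPoints(np.array(px,float).reshape(-1,1,2),K,m["distortion"]).reshape(-1,2)
    d=np.c_[u,np.ones(len(u))]@T[:3,:3]; C=-T[:3,:3].T@T[:3,3]
    return (C+d*((z-C[2])/d[:,2])[:,None])[:,:2]
def proj(n,P):
    m=cams.camera_model(n);T=m["extrinsics"]
    return cv2.projectPoints(np.array(P,float).reshape(-1,1,3),cv2.Rodrigues(T[:3,:3])[0],T[:3,3],m["intrinsics"],m["distortion"])[0].reshape(-1,2)
def tote(cx,cy,yaw,z0):  # points in tote frame -> world fn
    c,s=np.cos(yaw),np.sin(yaw)
    return lambda P:np.array([[cx+c*p[0]-s*p[1],cy+s*p[0]+c*p[1],z0+p[2]] for p in P])
def mask(im):
    a=im.astype(int); return ((a[:,:,2]-a[:,:,0]>12)).astype(np.uint8)*255
E
python3 - <<'E'
from h import *
for n in("top","side"):
    T=cams.camera_model(n)["extrinsics"]; print(n,-T[:3,:3].T@T[:3,3])
z=lambda L:np.array(L)/4.1+[285,165]-0.4
U=ray("top",z([(278,62),(505,190),(300,545),(65,405)]),.16); print(U,U.mean(0))
print([np.linalg.norm(U[i]-U[i-1]) for i in range(4)])
L=ray("top",z([(75,185),(295,55),(495,385)]),.08); print(L,(L[0]+L[2])/2, L[1]-L[2],L[1]-L[0])
im=cv2.imread("pics/top0.png")[:,:,::-1]
print(im[230,350],im[250,300],im[200,350],im[205,330])
m=mask(im); print((m>0).sum())
cv2.imwrite("pics/m0.png",cv2.resize(m[165:310,285:455],None,fx=4,fy=4,interpolation=0))
E
```

```text
top [ 0.41172189 -0.01313022  1.7693027 ]
side [0.11872418 0.61801807 0.89327389]
[[ 0.67578297 -0.09064254]
 [ 0.58723557 -0.24514211]
 [ 0.34610944 -0.10406656]
 [ 0.44067628  0.05512547]] [ 0.51245106 -0.09618144]
[np.float64(0.27662875397420716), np.float64(0.17807515384134476), np.float64(0.27936378039130916), np.float64(0.1851620602497425)]
[[ 0.60000466  0.05167485]
 [ 0.693971   -0.10675743]
 [ 0.45629102 -0.24799825]] [ 0.52814784 -0.0981617 ] [0.23767998 0.14124082] [ 0.09396634 -0.15843228]
[107 119 133] [144 137 134] [111 123 137] [54 62 71]
6862
```

View pics/m0.png

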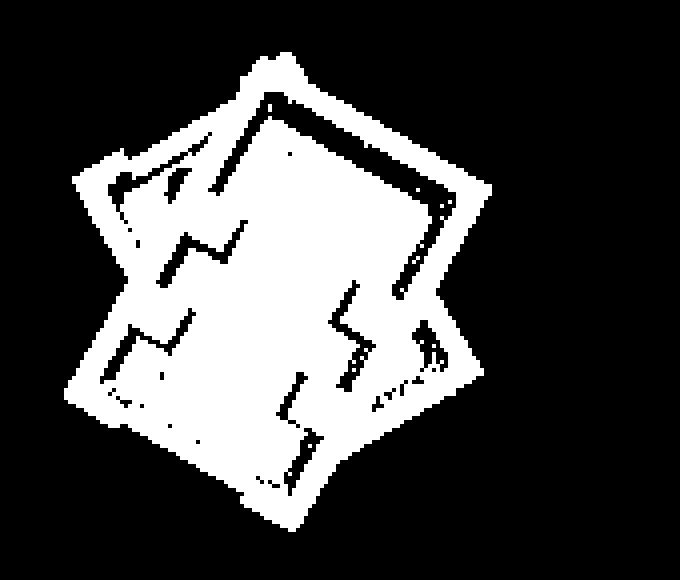

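```bash
cat >> h.py <<'E'
from scipy.optimize import least_squares
def fit(cnts,x0,tol=.008,L=.28,W=.19,ends=True,dip=None):
    # cnts: list of (N,2) world points on rim plane; assigns to the nearest rim edge
    x=np.array(x0,float)
    for it in range(6):
        def loc(x):
            c,s=np.cos(x[2]),np.sin(x[2]); d=cnts-x[:2]
            return np.c_[d[:,0]*c+d[:,1]*s,-d[:,0]*s+d[:,1]*c]
        q=loc(x); t=tol if it<3 else .004
        A=(abs(abs(q[:,0])-L/2)<t)&(abs(q[:,1])<W/2-.008)
        B=(abs(abs(q[:,1])-W/2)<t)&(abs(q[:,0])<L/2-.008)
        def res(x):
            q=loc(x); return np.r_[abs(q[A,0])-L/2-x[3],abs(q[B,1])-W/2-x[3]]
        x=least_squares(res,np.r_[x[:3],x[3] if len(x)>3 else 0],loss="soft_l1",f_scale=.002).x
    q=loc(x); n=[(A&(q[:,0]>0)).sum(),(A&(q[:,0]<0)).sum(),(B&(q[:,1]>0)).sum(),(B&(q[:,1]<0)).sum()]
    return x,n,np.sqrt((res(x)**2).mean())
def contour(im):
    m=mask(im); c=max(cv2.findContours(m,cv2.RETR_EXTERNAL,cv2.CHAIN_APPROX_NONE)[0],key=cv2.contourArea)
    return c.reshape(-1,2)
E
python3 - <<'E'
from h import *
im={n:cv2.imread(f"pics/{n}0.png")[:,:,::-1] for n in("top","side")}
c=contour(im["top"])
U=fit(ray("top",c,.16),[.512,-.096,np.radians(150)]);print(U,np.degrees(U[0][2]))
L=fit(ray("top",c,.08),[.528,-.098,np.radians(31)]);print(L,np.degrees(L[0][2]))
# overlay check
for n in im:
    o=cv2.resize(im[n],None,fx=4,fy=4,interpolation=2)[:,:,::-1].copy()
    for P,z0,col in((U[0],.08,(0,0,255)),(L[0],0,(0,255,255))):
        f=tote(*P[:3],z0)
        for pts in([(.14,.095,.08),(-.14,.095,.08),(-.14,-.095,.08),(.14,-.095,.08)],[(.124,.079,.08),(-.124,.079,.08),(-.124,-.079,.08),(.124,-.079,.08)],[(.118,.073,0),(-.118,.073,0),(-.118,-.073,0),(.118,-.073,0)],[(.128,.05,.046),(.128,-.05,.046)]):
            p=(proj(n,f(pts))+.5)*4-.5
            cv2.polylines(o,[np.round(p).astype(int)],True,col,1)
    x0,y0=(285,165) if n=="top" else (265,150)
    cv2.imwrite(f"pics/ov_{n}.png",o[y0*4:(y0+148)*4,x0*4:(x0+185)*4])
E
```

```text
(array([ 5.12407108e-01, -9.40995207e-02,  2.61734206e+00, -1.50585902e-03]), [np.int64(25), np.int64(50), np.int64(44), np.int64(42)], np.float64(0.0012632270120757868)) 149.96265335878866
(array([ 0.52951342, -0.09746758,  0.53577813, -0.00150836]), [np.int64(22), np.int64(39), np.int64(26), np.int64(32)], np.float64(0.001492370189583319)) 30.69782537968788
```

View pics/ov_top.png

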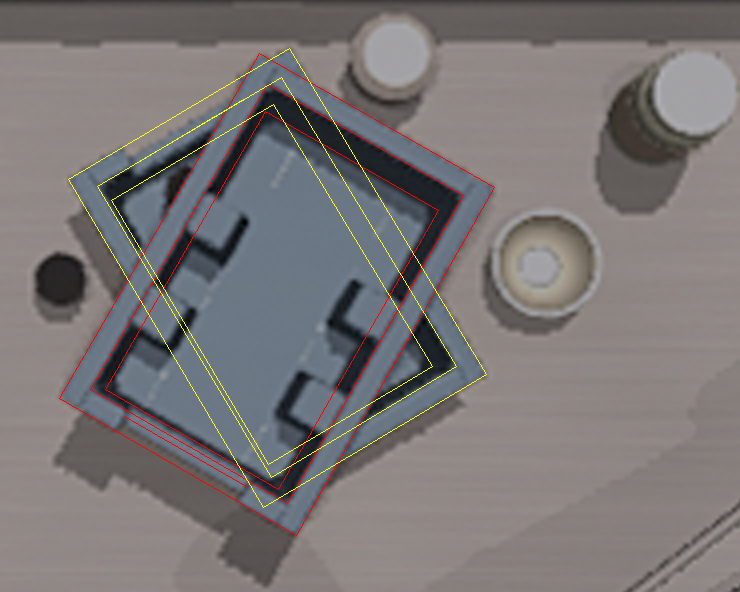

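View pics/ov_side.png

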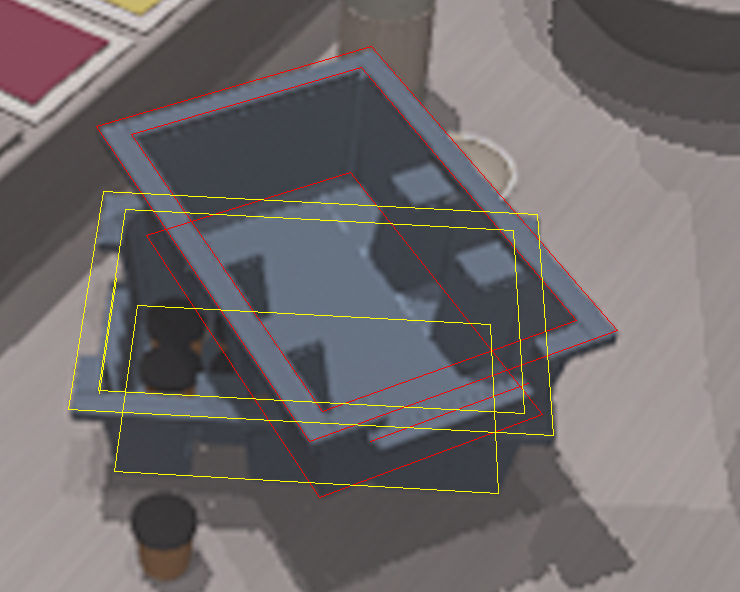

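Run:
```python
from h import *
im={n:cv2.imread(f"pics/{n}0.png")[:,:,::-1] for n in("top","side")}
c=contour(im["top"]); w=ray("top",c,.08)
x,n,e=fit(w,[.5295,-.0975,.5358]); 
co,s=np.cos(x[2]),np.sin(x[2]);d=w-x[:2];q=np.c_[d[:,0]*co+d[:,1]*s,-d[:,0]*s+d[:,1]*co]
for nm,sel,k,sg,l in(("dip",(abs(q[:,0]-.14)<.007)&(abs(q[:,1])<.093)&(abs(q[:,1])>.053),0,1,.14),("high",(abs(q[:,0]+.14)<.007)&(abs(q[:,1])<.088),0,-1,.14),("y+",(abs(q[:,1]-.095)<.007)&(abs(q[:,0])<.13),1,1,.095),("y-",(abs(q[:,1]+.095)<.007)&(abs(q[:,0])<.13),1,-1,.095)):
    a=q[sel]; print(nm,len(a),np.median(a[:,k]*sg-l)*1e3, np.polyfit(a[:,1-k],a[:,k],1), a[:,1-k].min(),a[:,1-k].max())
o=cv2.resize(im["side"][185:265,270:330],None,fx=10,fy=10,interpolation=2)[:,:,::-1].copy()
f=tote(*x[:3],0)
for zz in(.08,.07):
  p=(proj("side",f([(.14,.095,zz),(-.14,.095,zz),(-.14,-.095,zz),(.14,-.095,zz)]))+.5-[270,185])*10-.5
  cv2.polylines(o,[np.round(p).astype(int)],True,(0,255,255),1)
cv2.imwrite("pics/z1.png",o[:800,:])
```

```text
dip 26 -1.5978571627712768 [-0.01225376  0.13876026] -0.09057037918141415 0.09240427340816931
high 40 -1.680018889418669 [-0.02491989 -0.13927445] -0.0854601878948406 0.04492885991107031
y+ 27 -1.2680951452968825 [-0.03392765  0.09694519] -0.12505604222171052 0.1292766531291385
y- 33 -1.411462322976356 [-0.00880418 -0.09458154] -0.12909239301084158 0.1294053751566136
```

View pics/z1.png

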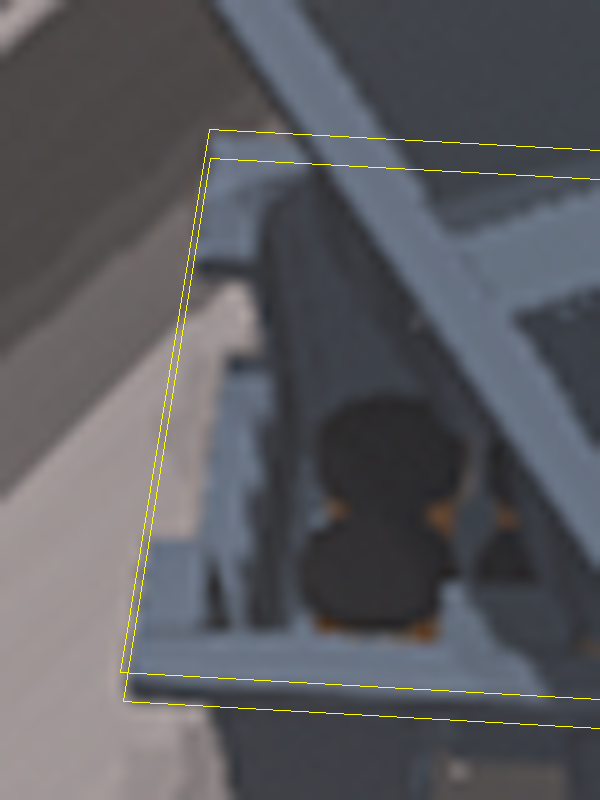

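Run:
```python
from h import *
for nm,px in(("A",(383,180)),("B",(457,190)),("ram",(421,231))):
  for z in (.042,.07,.15):
    w=ray("top",[px],z)[0]; print(nm,z,w.round(3),proj("side",[[*w,z],[*w,0]]).round().tolist(), "dist to lower",np.linalg.norm(w-[.53,-.098]).round(3))
```

```text
A 0.042 [ 0.694 -0.189] [[310.0, 193.0], [310.0, 204.0]] dist to lower 0.187
A 0.07 [ 0.69  -0.186] [[311.0, 186.0], [311.0, 205.0]] dist to lower 0.182
A 0.15 [ 0.676 -0.178] [[313.0, 165.0], [313.0, 209.0]] dist to lower 0.167
B 0.042 [ 0.663 -0.41 ] [[361.0, 157.0], [360.0, 168.0]] dist to lower 0.339
B 0.07 [ 0.659 -0.404] [[362.0, 151.0], [360.0, 170.0]] dist to lower 0.332
B 0.15 [ 0.647 -0.385] [[364.0, 132.0], [360.0, 174.0]] dist to lower 0.31
ram 0.042 [ 0.54  -0.301] [[379.0, 192.0], [378.0, 203.0]] dist to lower 0.203
ram 0.07 [ 0.538 -0.296] [[380.0, 185.0], [378.0, 204.0]] dist to lower 0.198
ram 0.15 [ 0.532 -0.283] [[383.0, 165.0], [377.0, 208.0]] dist to lower 0.185
```

>>> drive_tool(deltas=[{"dz": -0.04}, {"dx": -0.03, "dy": 0.02, "dz": -0.06, "wz": 5}, {"dx": -0.06, "dy": 0.045, "dz": -0.06, "wz": 8}, {"dx": -0.1, "dy": 0.075, "dz": -0.06, "wz": 12}, {"dx": -0.14, "dy": 0.104, "dz": -0.06, "wz": 16}, {"dx": -0.18, "dy": 0.134, "dz": -0.06, "wz": 20}, {"dx": -0.22, "dy": 0.164, "dz": -0.06, "wz": 24}, {"dx": -0.26, "dy": 0.194, "dz": -0.06, "wz": 28}, {"dx": -0.3, "dy": 0.224, "dz": -0.06, "wz": 32}, {"dx": -0.34, "dy": 0.254, "dz": -0.06, "wz": 36}, {"dx": -0.38, "dy": 0.283, "dz": -0.06, "wz": 40}, {"dx": -0.42, "dy": 0.313, "dz": -0.06, "wz": 45}, {"dx": -0.45, "dy": 0.336, "dz": -0.06, "wz": 48}, {"dx": -0.465, "dy": 0.347, "dz": -0.06, "wz": 49.6}, {"dx": -0.465, "dy": 0.347, "dz": -0.06, "wz": 49.6}, {"dx": -0.465, "dy": 0.347, "dz": -0.06, "wz": 49.6}, {"dx": -0.465, "dy": 0.347, "dz": -0.06, "wz": 49.6}], gripper=0.38)

```text
schema error: expected keys dx, dy, dz, wx, wy, wz
```

>>> drive_tool(deltas=[{"dx": 0, "dy": 0, "dz": -0.04, "wx": 0, "wy": 0, "wz": 0}, {"dx": -0.03, "dy": 0.02, "dz": -0.06, "wx": 0, "wy": 0, "wz": 5}, {"dx": -0.06, "dy": 0.045, "dz": -0.06, "wx": 0, "wy": 0, "wz": 8}, {"dx": -0.1, "dy": 0.075, "dz": -0.06, "wx": 0, "wy": 0, "wz": 12}, {"dx": -0.14, "dy": 0.104, "dz": -0.06, "wx": 0, "wy": 0, "wz": 16}, {"dx": -0.18, "dy": 0.134, "dz": -0.06, "wx": 0, "wy": 0, "wz": 20}, {"dx": -0.22, "dy": 0.164, "dz": -0.06, "wx": 0, "wy": 0, "wz": 24}, {"dx": -0.26, "dy": 0.194, "dz": -0.06, "wx": 0, "wy": 0, "wz": 28}, {"dx": -0.3, "dy": 0.224, "dz": -0.06, "wx": 0, "wy": 0, "wz": 32}, {"dx": -0.34, "dy": 0.254, "dz": -0.06, "wx": 0, "wy": 0, "wz": 36}, {"dx": -0.38, "dy": 0.283, "dz": -0.06, "wx": 0, "wy": 0, "wz": 40}, {"dx": -0.42, "dy": 0.313, "dz": -0.06, "wx": 0, "wy": 0, "wz": 45}, {"dx": -0.45, "dy": 0.336, "dz": -0.06, "wx": 0, "wy": 0, "wz": 48}, {"dx": -0.465, "dy": 0.347, "dz": -0.06, "wx": 0, "wy": 0, "wz": 49.6}, {"dx": -0.465, "dy": 0.347, "dz": -0.06, "wx": 0, "wy": 0, "wz": 49.6}, {"dx": -0.465, "dy": 0.347, "dz": -0.06, "wx": 0, "wy": 0, "wz": 49.6}, {"dx": -0.465, "dy": 0.347, "dz": -0.06, "wx": 0, "wy": 0, "wz": 49.6}], gripper=0.38)

```text
time_s: 1.8
tcp_pos: [0.5308, -0.1062, 0.2824]
ee_rot: [[-0.866, 0.5, -0.001], [0.5, 0.866, -0.0], [0.0, -0.0, -1.0]]
wrist_force: [0.0, 0.1, 0.4]
gripper_width: 0.382
```

Run:
```python
from h import *
im=cams.capture("side")[:,:,::-1]; cv2.imwrite("pics/s1.png",im)
a=im[60:300,230:450]; cv2.imwrite("pics/s1z.png",cv2.resize(a,None,fx=2.5,fy=2.5,interpolation=2))
print(r.sense()["joints"].round(1))
```

```text
[   5.8   11.7   -5.5    0.   -72.8 -125.9]
```

View pics/s1z.png

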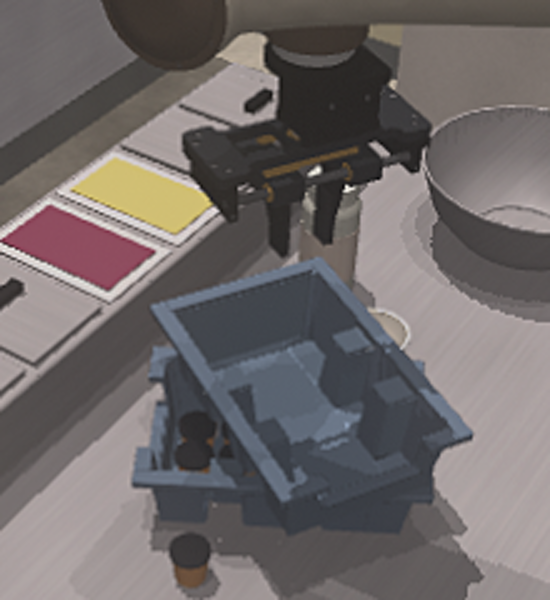

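>>> drive_tool(deltas=[{"dx": 0, "dy": 0.001, "dz": 0.03, "wx": 0, "wy": 0, "wz": 0}, {"dx": 0, "dy": 0.001, "dz": 0.07, "wx": 0, "wy": 0, "wz": 0}, {"dx": 0, "dy": 0.001, "dz": 0.1, "wx": 0, "wy": 0, "wz": 0}, {"dx": 0, "dy": 0.001, "dz": 0.12, "wx": 0, "wy": 0, "wz": 0}, {"dx": 0, "dy": 0.001, "dz": 0.14, "wx": 0, "wy": 0, "wz": 0}, {"dx": 0, "dy": 0.001, "dz": 0.155, "wx": 0, "wy": 0, "wz": 0}, {"dx": 0, "dy": 0.001, "dz": 0.167, "wx": 0, "wy": 0, "wz": 0}, {"dx": 0, "dy": 0.001, "dz": 0.175, "wx": 0, "wy": 0, "wz": 0}, {"dx": 0, "dy": 0.001, "dz": 0.178, "wx": 0, "wy": 0, "wz": 0}, {"dx": 0, "dy": 0.001, "dz": 0.178, "wx": 0, "wy": 0, "wz": 0}, {"dx": 0, "dy": 0.001, "dz": 0.178, "wx": 0, "wy": 0, "wz": 0}])

```text
time_s: 2.95
tcp_pos: [0.5324, -0.1047, 0.1052]
ee_rot: [[-0.866, 0.499, 0.001], [0.499, 0.866, -0.0], [-0.001, 0.001, -1.0]]
wrist_force: [-0.0, -0.2, 0.0]
gripper_width: 0.382
```

>>> drive_tool(deltas=[{"dx": 0, "dy": 0, "dz": 0, "wx": 0, "wy": 0, "wz": 0}, {"dx": 0, "dy": 0, "dz": 0, "wx": 0, "wy": 0, "wz": 0}, {"dx": 0, "dy": 0, "dz": 0, "wx": 0, "wy": 0, "wz": 0}, {"dx": 0, "dy": 0, "dz": 0, "wx": 0, "wy": 0, "wz": 0}, {"dx": 0, "dy": 0, "dz": 0, "wx": 0, "wy": 0, "wz": 0}, {"dx": 0, "dy": 0, "dz": 0, "wx": 0, "wy": 0, "wz": 0}], gripper=1.0)

```text
time_s: 3.55
tcp_pos: [0.5317, -0.1048, 0.1046]
ee_rot: [[-0.867, 0.499, -0.001], [0.499, 0.867, -0.0], [0.0, -0.001, -1.0]]
wrist_force: [-0.4, -0.6, 0.8]
gripper_width: 0.821
```

>>> drive_tool(deltas=[{"dx": 0, "dy": 0, "dz": -0.004, "wx": 0, "wy": 0, "wz": 0}, {"dx": 0, "dy": 0, "dz": -0.008, "wx": 0, "wy": 0, "wz": 0}, {"dx": 0, "dy": 0, "dz": -0.012, "wx": 0, "wy": 0, "wz": 0}, {"dx": 0, "dy": 0, "dz": -0.012, "wx": 0, "wy": 0, "wz": 0}, {"dx": 0, "dy": 0, "dz": -0.012, "wx": 0, "wy": 0, "wz": 0}])

```text
time_s: 4.05
tcp_pos: [0.5318, -0.1046, 0.1165]
ee_rot: [[-0.866, 0.499, -0.0], [0.499, 0.866, 0.0], [0.0, 0.0, -1.0]]
wrist_force: [-0.9, 0.6, -4.6]
gripper_width: 0.822
```

Run:
```python
from h import *
s=r.sense();print(s["wrist_force"],s["moment"],s["gripper_width"])
im=cams.capture("side")[:,:,::-1]; cv2.imwrite("pics/s2.png",im)
a=im[60:300,230:450]; cv2.imwrite("pics/s2z.png",cv2.resize(a,None,fx=2.5,fy=2.5,interpolation=2))
```

```text
[-0.90636372  0.62536483 -4.62773831] [-0.08085004 -0.13186782 -0.00116657] 0.8222185466643932
```

View pics/s2z.png

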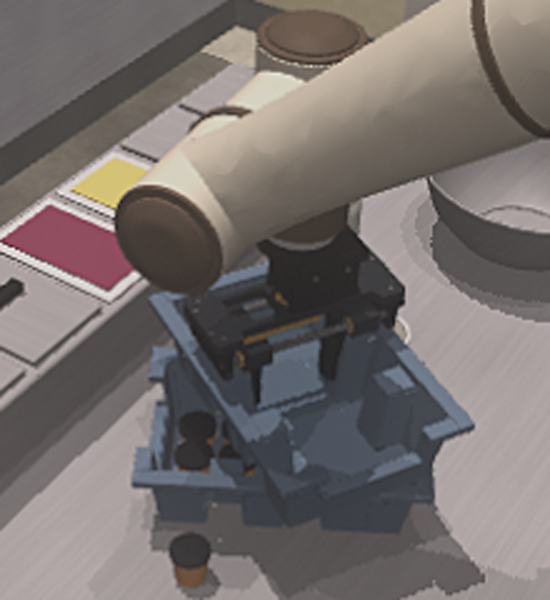

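Run:
```python
import cv2,numpy as np
o=[]
for n in("s1","s2"):
    a=cv2.imread(f"pics/{n}.png")[160:290,275:430]; o.append(cv2.resize(a,None,fx=2.55,fy=4,interpolation=2))
cv2.imwrite("pics/cmp.png",np.hstack(o))
```

```text
(no output)
```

View pics/cmp.png

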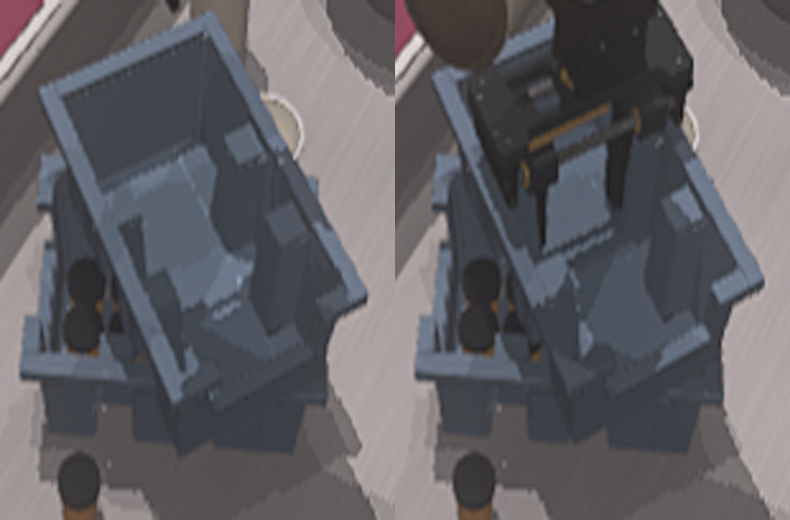

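>>> drive_tool(deltas=[{"dx": 0, "dy": 0, "dz": -0.006, "wx": 0, "wy": 0, "wz": 0}, {"dx": 0, "dy": 0.001, "dz": -0.008, "wx": 0, "wy": 0, "wz": -2}, {"dx": 0, "dy": 0.002, "dz": -0.008, "wx": 0, "wy": 0, "wz": -5}, {"dx": 0, "dy": 0.004, "dz": -0.008, "wx": 0, "wy": 0, "wz": -9}, {"dx": -0.001, "dy": 0.006, "dz": -0.008, "wx": 0, "wy": 0, "wz": -13}, {"dx": -0.001, "dy": 0.008, "dz": -0.008, "wx": 0, "wy": 0, "wz": -17}, {"dx": -0.001, "dy": 0.009, "dz": -0.008, "wx": 0, "wy": 0, "wz": -21}, {"dx": -0.002, "dy": 0.01, "dz": -0.008, "wx": 0, "wy": 0, "wz": -25}, {"dx": -0.002, "dy": 0.012, "dz": -0.008, "wx": 0, "wy": 0, "wz": -29}, {"dx": -0.002, "dy": 0.013, "dz": -0.008, "wx": 0, "wy": 0, "wz": -33}, {"dx": -0.003, "dy": 0.014, "dz": -0.008, "wx": 0, "wy": 0, "wz": -37}, {"dx": -0.003, "dy": 0.016, "dz": -0.008, "wx": 0, "wy": 0, "wz": -41}, {"dx": -0.003, "dy": 0.018, "dz": -0.008, "wx": 0, "wy": 0, "wz": -45}, {"dx": -0.004, "dy": 0.02, "dz": -0.008, "wx": 0, "wy": 0, "wz": -49}, {"dx": -0.004, "dy": 0.021, "dz": -0.008, "wx": 0, "wy": 0, "wz": -53}, {"dx": -0.004, "dy": 0.022, "dz": -0.008, "wx": 0, "wy": 0, "wz": -57}, {"dx": -0.004, "dy": 0.023, "dz": -0.008, "wx": 0, "wy": 0, "wz": -60}, {"dx": -0.004, "dy": 0.023, "dz": -0.008, "wx": 0, "wy": 0, "wz": -60.7}, {"dx": -0.004, "dy": 0.023, "dz": -0.008, "wx": 0, "wy": 0, "wz": -60.7}, {"dx": -0.004, "dy": 0.023, "dz": -0.008, "wx": 0, "wy": 0, "wz": -60.7}])

```text
time_s: 6.1
tcp_pos: [0.5468, -0.0867, 0.1246]
ee_rot: [[-0.86, -0.51, 0.0], [-0.51, 0.86, 0.0], [-0.0, 0.0, -1.0]]
wrist_force: [-0.5, -0.6, -4.5]
gripper_width: 0.818
```

Run:
```python
from h import *
s=r.sense();print(s["wrist_force"],s["moment"],s["gripper_width"])
for n in("side","top"):
    im=cams.capture(n)[:,:,::-1]; cv2.imwrite(f"pics/{n}3.png",im)
    a=im[150:300,265:440] if n=="side" else im[165:315,275:455]; cv2.imwrite(f"pics/{n}3z.png",cv2.resize(a,None,fx=4,fy=4,interpolation=2))
```

```text
[-0.52170188 -0.63348199 -4.50877001] [ 0.11710932 -0.08271424 -0.03224046] 0.8177186070862945
```

View pics/side3z.png

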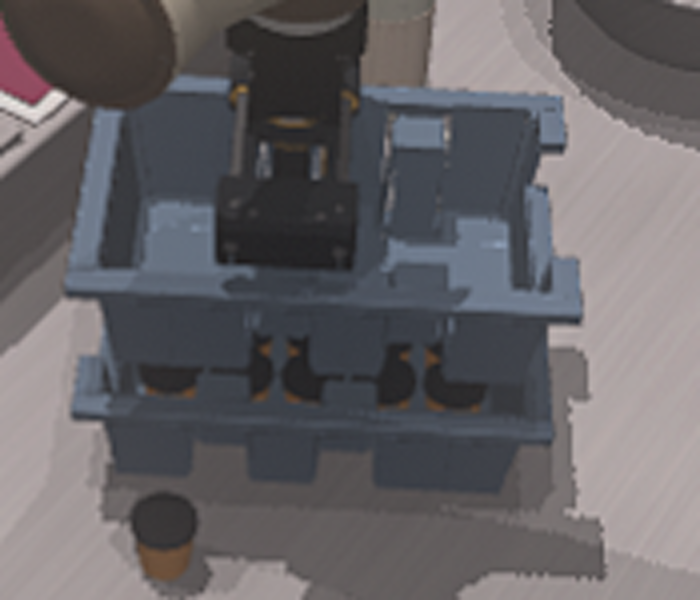

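View pics/top3z.png

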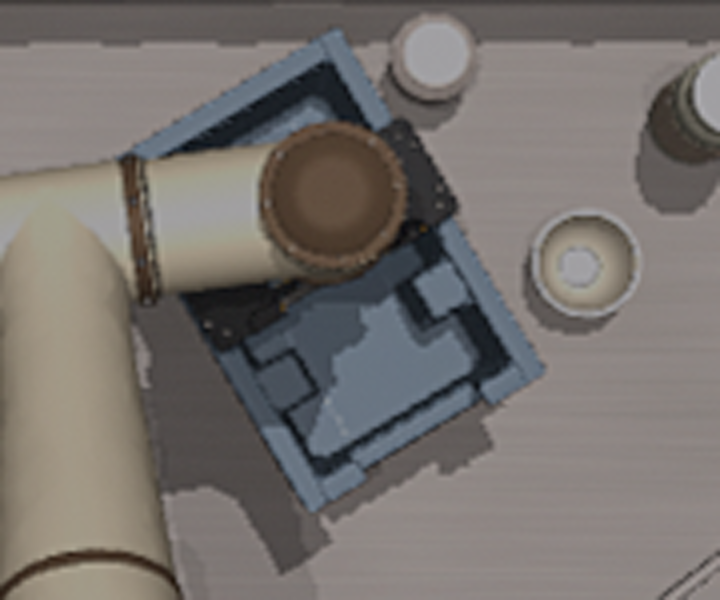

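Run:
```python
from h import *
im={n:cv2.imread(f"pics/{n}3.png")[:,:,::-1] for n in("top","side")}
c=contour(im["top"])
U=fit(ray("top",c,.18),[.528,-.098,np.radians(210.7)]);print(U,np.degrees(U[0][2]))
L=[.5285,-.0978,np.radians(30.7)]
for n in im:
    o=cv2.resize(im[n],None,fx=4,fy=4,interpolation=2)[:,:,::-1].copy()
    for P,z0,col in((U[0],.10,(0,0,255)),(L,0,(0,255,255))):
        f=tote(*P[:3],z0)
        for pts in([(.14,.095,.08),(-.14,.095,.08),(-.14,-.095,.08),(.14,-.095,.08)],[(.124,.079,.08),(-.124,.079,.08),(-.124,-.079,.08),(.124,-.079,.08)],[(.118,.073,0),(-.118,.073,0),(-.118,-.073,0),(.118,-.073,0)]):
            p=(proj(n,f(pts))+.5)*4-.5
            cv2.polylines(o,[np.round(p).astype(int)],True,col,1)
    x0,y0=(275,165) if n=="top" else (265,150)
    cv2.imwrite(f"pics/ov3_{n}.png",o[y0*4:(y0+148)*4,x0*4:(x0+185)*4])
```

```text
(array([ 5.27916131e-01, -9.69018775e-02,  3.67869737e+00, -1.43588382e-03]), [np.int64(24), np.int64(0), np.int64(37), np.int64(40)], np.float64(0.0007195695031320047)) 210.77383356684422
```

View pics/ov3_side.png

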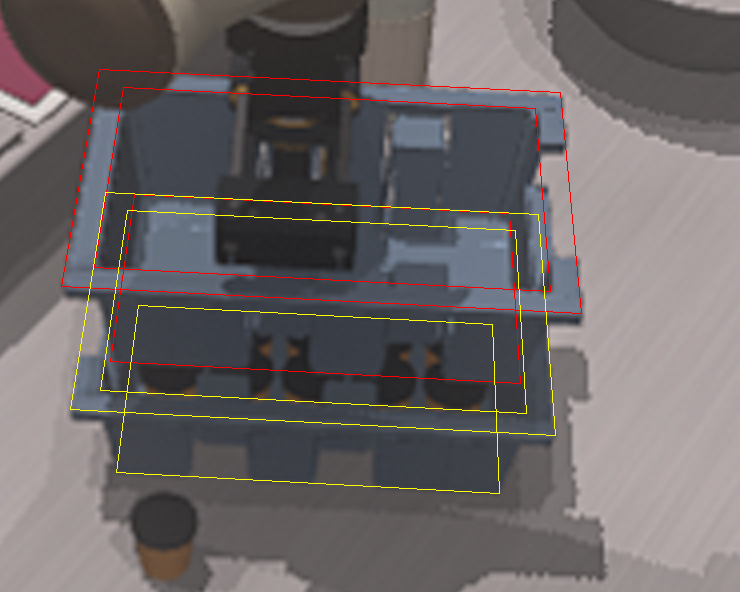

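View pics/ov3_top.png

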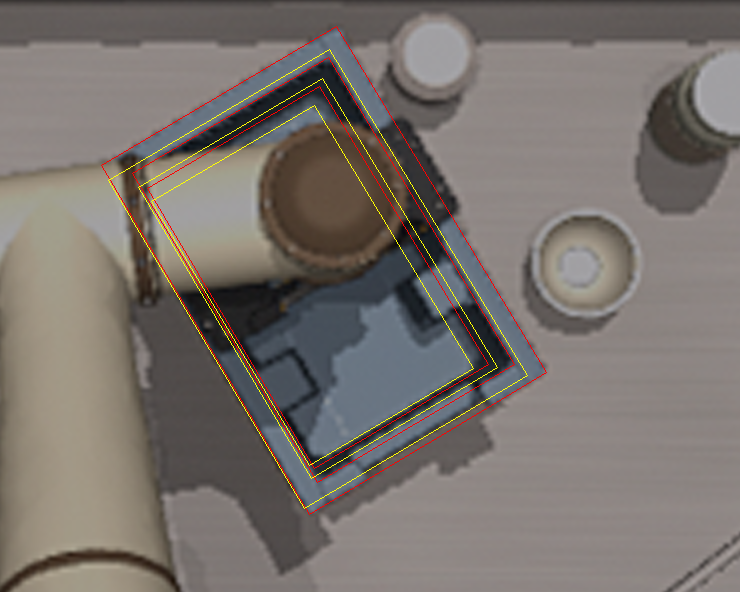

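>>> drive_tool(deltas=[{"dx": 0, "dy": 0, "dz": 0.004, "wx": 0, "wy": 0, "wz": 0}, {"dx": 0, "dy": 0, "dz": 0.008, "wx": 0, "wy": 0, "wz": 0}, {"dx": 0, "dy": 0, "dz": 0.012, "wx": 0, "wy": 0, "wz": 0}, {"dx": 0, "dy": 0, "dz": 0.016, "wx": 0, "wy": 0, "wz": 0}, {"dx": 0, "dy": 0, "dz": 0.019, "wx": 0, "wy": 0, "wz": 0}, {"dx": 0, "dy": 0, "dz": 0.022, "wx": 0, "wy": 0, "wz": 0}, {"dx": 0, "dy": 0, "dz": 0.022, "wx": 0, "wy": 0, "wz": 0}])

```text
time_s: 6.9
tcp_pos: [0.5465, -0.0867, 0.102]
ee_rot: [[-0.86, -0.511, -0.001], [-0.511, 0.86, -0.0], [0.001, 0.001, -1.0]]
wrist_force: [0.3, 0.3, -4.8]
gripper_width: 0.821
```

>>> drive_tool(deltas=[{"dx": 0, "dy": 0, "dz": 0.002, "wx": 0, "wy": 0, "wz": 0}, {"dx": 0, "dy": 0, "dz": 0.004, "wx": 0, "wy": 0, "wz": 0}, {"dx": 0, "dy": 0, "dz": 0.006, "wx": 0, "wy": 0, "wz": 0}, {"dx": 0, "dy": 0, "dz": 0.0075, "wx": 0, "wy": 0, "wz": 0}, {"dx": 0, "dy": 0, "dz": 0.0075, "wx": 0, "wy": 0, "wz": 0}, {"dx": 0, "dy": 0, "dz": 0.0075, "wx": 0, "wy": 0, "wz": 0}])

```text
time_s: 7.5
tcp_pos: [0.5469, -0.0867, 0.0951]
ee_rot: [[-0.859, -0.511, 0.0], [-0.511, 0.859, -0.0], [0.0, -0.0, -1.0]]
wrist_force: [0.2, -1.0, -5.5]
gripper_width: 0.816
```

>>> drive_tool(deltas=[{"dx": 0, "dy": 0, "dz": 0.001, "wx": 0, "wy": 0, "wz": 0}, {"dx": 0, "dy": 0, "dz": 0.002, "wx": 0, "wy": 0, "wz": 0}, {"dx": 0, "dy": 0, "dz": 0.002, "wx": 0, "wy": 0, "wz": 0}, {"dx": 0, "dy": 0, "dz": 0.002, "wx": 0, "wy": 0, "wz": 0}])

```text
time_s: 7.9
tcp_pos: [0.5472, -0.0867, 0.0944]
ee_rot: [[-0.859, -0.511, 0.001], [-0.511, 0.859, -0.0], [-0.001, -0.001, -1.0]]
wrist_force: [-2.5, 1.5, 5.5]
gripper_width: 0.816
```

Run:
```python
from h import *
s=r.sense();print(s["wrist_force"],s["moment"],s["gripper_width"])
for n in("side",):
    im=cams.capture(n)[:,:,::-1]; cv2.imwrite(f"pics/{n}4.png",im)
    a=im[150:300,265:440]; cv2.imwrite(f"pics/{n}4z.png",cv2.resize(a,None,fx=4,fy=4,interpolation=2))
```

```text
[-2.53080386  1.51928348  5.53050091] [0.78681156 1.16991795 0.01170739] 0.8159481043245498
```

View pics/side4z.png

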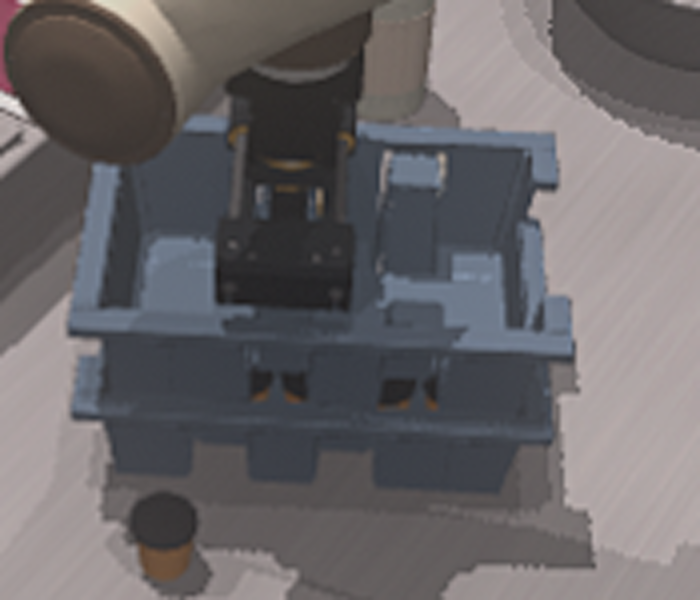

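>>> drive_tool(deltas=[{"dx": 0, "dy": 0, "dz": -0.001, "wx": 0, "wy": 0, "wz": 0}, {"dx": 0, "dy": 0, "dz": -0.001, "wx": 0, "wy": 0, "wz": 0}, {"dx": 0, "dy": 0, "dz": -0.001, "wx": 0, "wy": 0, "wz": 0}, {"dx": 0, "dy": 0, "dz": -0.001, "wx": 0, "wy": 0, "wz": 0}, {"dx": 0, "dy": 0, "dz": -0.001, "wx": 0, "wy": 0, "wz": 0}], gripper=0.38)

```text
time_s: 8.45
tcp_pos: [0.5473, -0.0868, 0.0941]
ee_rot: [[-0.859, -0.511, 0.001], [-0.511, 0.859, -0.0], [-0.001, -0.001, -1.0]]
wrist_force: [0.1, -0.0, -1.1]
gripper_width: 0.631
```

Run:
```python
from h import *
s=r.sense();print(s["tcp_pos"],s["wrist_force"],s["moment"],s["gripper_width"])
```

```text
[ 0.54732727 -0.08677426  0.09407101] [ 0.08116728 -0.03629746 -1.06890192] [ 0.0054298   0.01315707 -0.03556327] 0.63143374074504
```

>>> drive_tool(deltas=[{"dx": 0, "dy": 0, "dz": 0, "wx": 0, "wy": 0, "wz": 0}, {"dx": 0, "dy": 0, "dz": 0, "wx": 0, "wy": 0, "wz": 0}, {"dx": 0, "dy": 0, "dz": 0, "wx": 0, "wy": 0, "wz": 0}, {"dx": 0, "dy": 0, "dz": 0, "wx": 0, "wy": 0, "wz": 0}, {"dx": 0, "dy": 0, "dz": 0, "wx": 0, "wy": 0, "wz": 0}, {"dx": 0, "dy": 0, "dz": -0.02, "wx": 0, "wy": 0, "wz": 0}, {"dx": 0, "dy": 0, "dz": -0.05, "wx": 0, "wy": 0, "wz": 0}, {"dx": 0, "dy": 0, "dz": -0.08, "wx": 0, "wy": 0, "wz": 0}, {"dx": 0, "dy": 0, "dz": -0.12, "wx": 0, "wy": 0, "wz": 0}, {"dx": 0, "dy": 0, "dz": -0.12, "wx": 0, "wy": 0, "wz": 0}, {"dx": 0, "dy": 0, "dz": -0.12, "wx": 0, "wy": 0, "wz": 0}])

```text
time_s: 9.55
tcp_pos: [0.5472, -0.0865, 0.2151]
ee_rot: [[-0.86, -0.511, 0.003], [-0.511, 0.86, 0.001], [-0.003, -0.001, -1.0]]
wrist_force: [-0.4, 0.4, 0.2]
gripper_width: 0.381
```

Run:
```python
from h import *
s=r.sense();print(s["wrist_force"],s["gripper_width"])
im={}
for n in("side","top"):
    im[n]=cams.capture(n); cv2.imwrite(f"pics/{n}5.png",im[n][:,:,::-1])
c=contour(im["top"])
U=fit(ray("top",c,.15),[.528,-.098,np.radians(210.7)]);print(U,np.degrees(U[0][2]))
L=[.5285,-.0978,np.radians(30.7)]
for n in im:
    o=cv2.resize(im[n],None,fx=4,fy=4,interpolation=2)[:,:,::-1].copy()
    for P,z0,col in((U[0],.07,(0,0,255)),(L,0,(0,255,255))):
        f=tote(*P[:3],z0)
        for pts in([(.14,.095,.08),(-.14,.095,.08),(-.14,-.095,.08),(.14,-.095,.08)],[(.124,.079,.08),(-.124,.079,.08),(-.124,-.079,.08),(.124,-.079,.08)]):
            p=(proj(n,f(pts))+.5)*4-.5
            cv2.polylines(o,[np.round(p).astype(int)],True,col,1)
    x0,y0=(275,165) if n=="top" else (265,150)
    cv2.imwrite(f"pics/ov5_{n}.png",o[y0*4:(y0+148)*4,x0*4:(x0+185)*4])
```

```text
[-0.38528039  0.35830083  0.24896729] 0.38081165626616253
(array([ 5.27956019e-01, -9.76815099e-02,  3.67703769e+00, -1.89718270e-03]), [np.int64(25), np.int64(0), np.int64(39), np.int64(64)], np.float64(0.0009245958200171199)) 210.67874046881636
```

View pics/ov5_side.png

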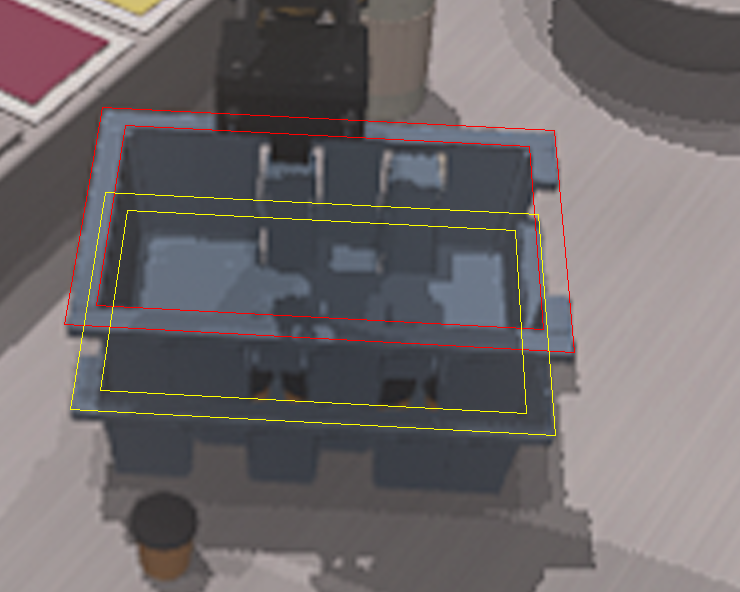

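View pics/ov5_top.png

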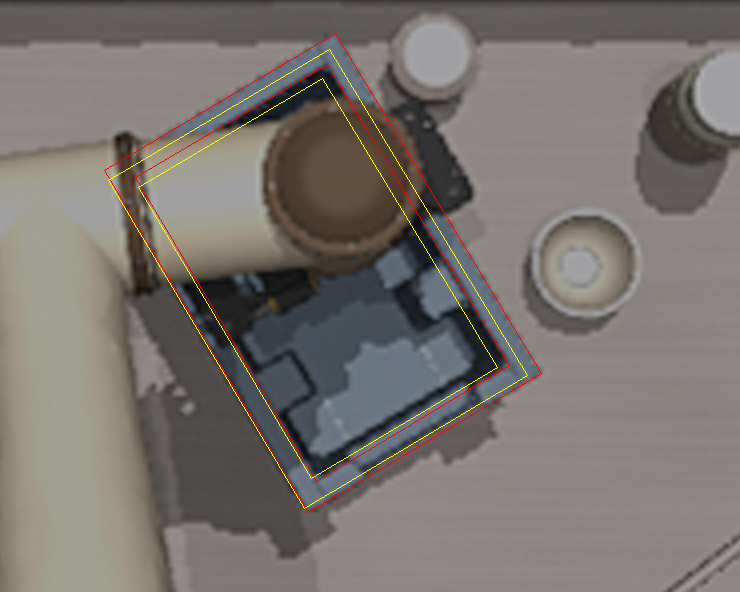

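>>> drive_tool(deltas=[{"dx": 0.004, "dy": 0, "dz": 0, "wx": 0, "wy": 0, "wz": -6}, {"dx": 0.008, "dy": 0, "dz": 0, "wx": 0, "wy": 0, "wz": -13}, {"dx": 0.012, "dy": 0, "dz": 0, "wx": 0, "wy": 0, "wz": -20}, {"dx": 0.016, "dy": 0, "dz": 0, "wx": 0, "wy": 0, "wz": -27}, {"dx": 0.02, "dy": 0, "dz": 0, "wx": 0, "wy": 0, "wz": -34}, {"dx": 0.022, "dy": 0, "dz": 0, "wx": 0, "wy": 0, "wz": -41}, {"dx": 0.022, "dy": 0, "dz": 0, "wx": 0, "wy": 0, "wz": -48}, {"dx": 0.022, "dy": 0, "dz": 0, "wx": 0, "wy": 0, "wz": -55}, {"dx": 0.022, "dy": 0, "dz": 0, "wx": 0, "wy": 0, "wz": -62}, {"dx": 0.022, "dy": 0, "dz": 0, "wx": 0, "wy": 0, "wz": -69}, {"dx": 0.022, "dy": 0, "dz": 0, "wx": 0, "wy": 0, "wz": -76}, {"dx": 0.022, "dy": 0, "dz": 0, "wx": 0, "wy": 0, "wz": -83}, {"dx": 0.022, "dy": 0, "dz": 0, "wx": 0, "wy": 0, "wz": -88}, {"dx": 0.022, "dy": 0, "dz": 0, "wx": 0, "wy": 0, "wz": -90}, {"dx": 0.022, "dy": 0, "dz": 0, "wx": 0, "wy": 0, "wz": -90}, {"dx": 0.022, "dy": 0, "dz": 0, "wx": 0, "wy": 0, "wz": -90}], gripper=0.0)

```text
time_s: 11.25
tcp_pos: [0.5275, -0.098, 0.213]
ee_rot: [[0.51, -0.86, -0.002], [-0.86, -0.51, -0.0], [-0.001, 0.002, -1.0]]
wrist_force: [0.2, -0.8, 0.2]
gripper_width: 0.006
```

>>> drive_tool(deltas=[{"dx": 0, "dy": 0, "dz": 0.03, "wx": 0, "wy": 0, "wz": 0}, {"dx": 0, "dy": 0, "dz": 0.06, "wx": 0, "wy": 0, "wz": 0}, {"dx": 0, "dy": 0, "dz": 0.085, "wx": 0, "wy": 0, "wz": 0}, {"dx": 0, "dy": 0, "dz": 0.105, "wx": 0, "wy": 0, "wz": 0}, {"dx": 0, "dy": 0, "dz": 0.12, "wx": 0, "wy": 0, "wz": 0}, {"dx": 0, "dy": 0, "dz": 0.13, "wx": 0, "wy": 0, "wz": 0}, {"dx": 0, "dy": 0, "dz": 0.134, "wx": 0, "wy": 0, "wz": 0}, {"dx": 0, "dy": 0, "dz": 0.134, "wx": 0, "wy": 0, "wz": 0}, {"dx": 0, "dy": 0, "dz": 0.134, "wx": 0, "wy": 0, "wz": 0}])

```text
time_s: 12.15
tcp_pos: [0.5285, -0.098, 0.0807]
ee_rot: [[0.511, -0.859, 0.001], [-0.859, -0.511, -0.0], [0.001, -0.001, -1.0]]
wrist_force: [0.0, -0.3, 1.1]
gripper_width: 0.002
```

>>> drive_tool(deltas=[{"dx": 0, "dy": 0, "dz": 0.002, "wx": 0, "wy": 0, "wz": 0}, {"dx": 0, "dy": 0, "dz": 0.004, "wx": 0, "wy": 0, "wz": 0}, {"dx": 0, "dy": 0, "dz": 0.006, "wx": 0, "wy": 0, "wz": 0}, {"dx": 0, "dy": 0, "dz": 0.007, "wx": 0, "wy": 0, "wz": 0}, {"dx": 0, "dy": 0, "dz": 0.007, "wx": 0, "wy": 0, "wz": 0}])

```text
time_s: 12.65
tcp_pos: [0.5282, -0.098, 0.0747]
ee_rot: [[0.512, -0.859, 0.001], [-0.859, -0.512, -0.0], [0.001, -0.0, -1.0]]
wrist_force: [-2.3, 1.2, 8.7]
gripper_width: 0.007
```

>>> drive_tool(deltas=[{"dx": 0, "dy": 0, "dz": 0.001, "wx": 0, "wy": 0, "wz": 0}, {"dx": 0, "dy": 0, "dz": 0.001, "wx": 0, "wy": 0, "wz": 0}, {"dx": 0, "dy": 0, "dz": 0.001, "wx": 0, "wy": 0, "wz": 0}, {"dx": 0, "dy": 0, "dz": 0.001, "wx": 0, "wy": 0, "wz": 0}, {"dx": 0, "dy": 0, "dz": 0.001, "wx": 0, "wy": 0, "wz": 0}])

```text
time_s: 13.15
tcp_pos: [0.5282, -0.0979, 0.0746]
ee_rot: [[0.512, -0.859, 0.001], [-0.859, -0.512, -0.001], [0.001, -0.001, -1.0]]
wrist_force: [-5.0, 2.4, 14.5]
gripper_width: 0.003
```

>>> drive_tool(deltas=[{"dx": 0, "dy": 0, "dz": -0.005, "wx": 0, "wy": 0, "wz": 0}, {"dx": 0, "dy": 0, "dz": -0.02, "wx": 0, "wy": 0, "wz": 0}, {"dx": 0, "dy": 0, "dz": -0.05, "wx": 0, "wy": 0, "wz": 0}, {"dx": 0, "dy": 0, "dz": -0.09, "wx": 0, "wy": 0, "wz": 0}, {"dx": 0, "dy": 0, "dz": -0.13, "wx": 0, "wy": 0, "wz": 0}, {"dx": 0, "dy": 0, "dz": -0.17, "wx": 0, "wy": 0, "wz": 0}, {"dx": 0, "dy": 0, "dz": -0.2, "wx": 0, "wy": 0, "wz": 0}, {"dx": -0.03, "dy": -0.015, "dz": -0.2, "wx": 0, "wy": 0, "wz": 0}, {"dx": -0.07, "dy": -0.033, "dz": -0.2, "wx": 0, "wy": 0, "wz": 0}, {"dx": -0.11, "dy": -0.052, "dz": -0.2, "wx": 0, "wy": 0, "wz": 0}, {"dx": -0.15, "dy": -0.07, "dz": -0.2, "wx": 0, "wy": 0, "wz": 0}, {"dx": -0.19, "dy": -0.09, "dz": -0.2, "wx": 0, "wy": 0, "wz": 0}, {"dx": -0.23, "dy": -0.108, "dz": -0.2, "wx": 0, "wy": 0, "wz": 0}, {"dx": -0.26, "dy": -0.122, "dz": -0.2, "wx": 0, "wy": 0, "wz": 0}, {"dx": -0.27, "dy": -0.128, "dz": -0.2, "wx": 0, "wy": 0, "wz": 0}, {"dx": -0.27, "dy": -0.128, "dz": -0.2, "wx": 0, "wy": 0, "wz": 0}, {"dx": -0.27, "dy": -0.128, "dz": -0.2, "wx": 0, "wy": 0, "wz": 0}])

```text
time_s: 14.85
tcp_pos: [0.4999, 0.1988, 0.2718]
ee_rot: [[0.511, -0.86, -0.001], [-0.86, -0.511, -0.001], [0.0, 0.001, -1.0]]
wrist_force: [-0.5, -0.1, -0.6]
gripper_width: 0.003
```

Run:
```python
from h import *
s=r.sense();print(s["tcp_pos"],s["wrist_force"])
im={}
for n in("side","top"):
    im[n]=cams.capture(n); cv2.imwrite(f"pics/{n}6.png",im[n][:,:,::-1])
c=contour(im["top"])
U=fit(ray("top",c,.15),[.528,-.098,np.radians(210.7)]);print(U,np.degrees(U[0][2]))
a=im["side"][140:300,255:445,::-1]; b=im["top"][165:325,265:455,::-1]
cv2.imwrite("pics/fin.png",np.hstack([cv2.resize(q,None,fx=2.1,fy=2.1,interpolation=2) for q in(a,b)]))
```

```text
[0.49989142 0.19877855 0.27183921] [-0.50637954 -0.06718416 -0.64155217]
(array([ 5.27630280e-01, -9.73352858e-02,  3.67718612e+00, -1.54739618e-03]), [np.int64(23), np.int64(53), np.int64(80), np.int64(81)], np.float64(0.0007565419169023787)) 210.68724503457497
```

View pics/fin.png

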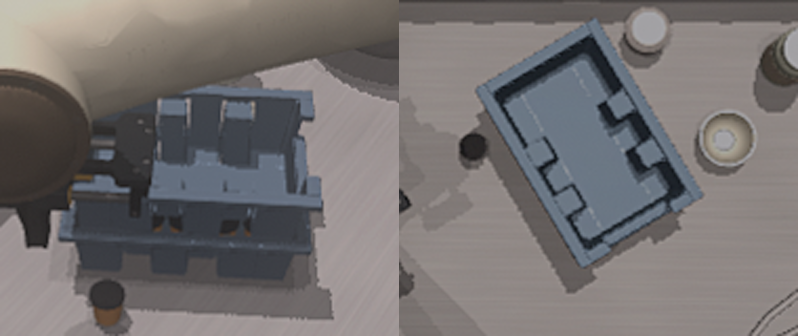

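View pics/top6.png

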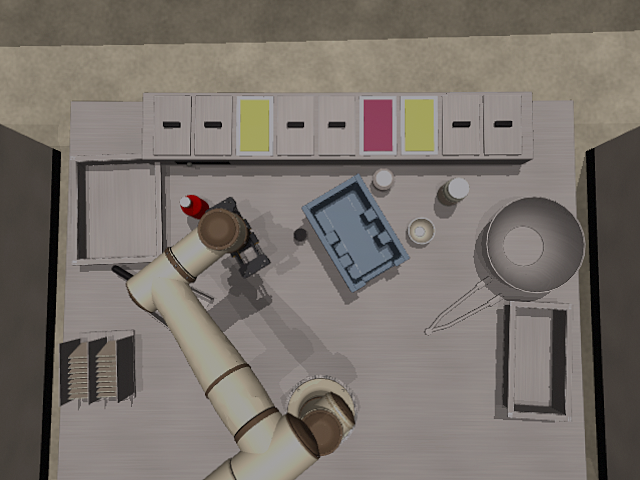

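```bash
python3 -c "
from station import ticket
print(ticket.finish_job())"
```

```text
the job is handed in; nothing more can be done
None
```

The empty tote is stacked on the full one, dips at opposite ends, and I handed the job in at about 15 s of the 61 s allowed; no verdict was reported.

**What I did:** I spread the fingers outward between two opposite pillars inside the empty tote and lifted it 20 mm (4.6 N on the wrist). I turned it about 61°, set it down inside the rim on the pillars, let go and withdrew. I then turned the gripper lengthwise and pressed the middle of the floor with closed fingers. The force rose from 8.7 to 14.5 N while the floor gave only about 0.1 mm. Finally I moved the arm clear.

**Last checks:**
- **Position:** in the top picture the upper tote sits about 1–2 mm from my estimate of the lower tote's centre, and the lengthwise axes agree to within 0.1°.
- **Height:** the side picture taken before the press fits the seated height, with the rim 150 mm up. In the side picture after the press the arm hides part of the rim, so I did not measure level there again.
- **Floor:** I met it at 74.6 mm where 74 mm was expected.
- **Surroundings:** the bystanders look unmoved in the final top picture. The wrist reads near zero with the arm clear.

**Disagreement:** the two cameras differed by about 2 mm on the lower tote's position along its length, within the calibration, and I used a value between them. I did not measure the full tote's position again, because the upper tote now covers it in the top view.

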